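Shut the parts drawer and hold the organizer's lid at 45 degrees

TASK

Push the organizer's open drawer fully home until it clicks, then lift the lid of its top tray by the tab and hold it open at 45 degrees so that I can look through the tray. Finish while still holding the lid there in the gripper, because it falls shut when let go, and leave the things standing around the organizer where they are.

Things in the scene. Friction and masses are not known exactly. Their poses are not given: they have to be found in the camera images.
- organizer: Low grey plastic parts organizer, fixed to the shelf, 190 deep (x) x 260 wide (y) x 98 tall with its lid shut. Origin: centre of its underside; z up; its front faces its own -x (towards the robot at yaw 0). A drawer fills the lower half of the front and slides out along the organizer's -x; a lidded tray is the upper half. The drawer's front face stands 101 in front of the origin when home.
- drawer (a joint): how far the drawer is open, in m: 0 = home against its stop, up to 0.11; it grows as the drawer comes out. It slides with about 1 N; from about 10 mm to 4 mm a sprung ball resists, the push rising to 6 to 8 N, then it snaps past and draws the drawer on to its hard stop and keeps it there (from about 3 mm inwards); pushing on merely presses on the stop.
- drawer_lip (a point): middle of the front edge of the drawer's pull lip, a level ledge 200 wide, 8 thick, standing 30 out from the drawer front all along it, its mid-height 38 above the shelf; it moves with the drawer. The lid tab overhangs it at mid-width (tab end 136 in front of the organizer's origin, the lip edge 131 when home), so there is more room 50 to 90 to either side of the middle.
- lid_angle (a joint): lid angle in rad: 0 = shut and level, 0.785 = 45 degrees open; grows as the front edge rises. The lid weighs about 0.11 to 0.22 kg and falls shut when let go.
- lid_tab (a point): grip point in the lid's pull tab, 120 in front of the organizer's origin and 95 above the shelf when shut. The tab is a bar 16 wide (along the organizer's y), 10 thick, sticking out level 36 from the middle of the lid's front edge (from 100 to 136 in front of the organizer's origin); it is free on both sides and below down to the drawer lip at 42 above the shelf. It moves with the lid; turns freely about the hinge line.
- lid_hinge (a point): middle of the lid's hinge line, which runs along the organizer's y at its far top edge: 95 behind the organizer's origin, 92 above the shelf; the tab's grip point swings about it with radius 215.
- jar: Bystander: clear glass jar with a steel cap, 72 dia x 110 tall, stands left of the organizer (mm); origin centre of its underside
- caster: Bystander: steel caster with black wheel resting wheel up on its plate, about 60 x 45 x 77 tall, stands in front and to the right of the organizer (mm); origin centre of its underside
- socket_rail: Bystander: chrome rail 220 x 18 with seven upright sockets, 31 tall, lies front left of the organizer (mm); origin centre of its underside
- level: Bystander: orange plastic spirit level 300 x 22 x 45 tall, stands on its edge close along the organizer's right side (mm); origin centre of its underside
- screw_tray: Bystander: small open cardboard tray 100 x 90 x 35 tall, on the right, nearer the robot (mm); origin centre of its underside
- wrench: Bystander: wrench lying flat on the shelf to the left, nearer the robot
- lid: The organizer's flat lid with its tab: panel 195 deep x 262 wide x 6 thick (mm). Origin: middle of its hinge line at its underside; it lies along its own -x from there; z is its upper face's normal

How it is judged:
By the outcome, as a careful person would: the job done as asked, in the order asked, and still so for the second after the job is handed in, while the arm keeps its last pose, push and grip.
It also fails if it takes over 45 s, if anything falls off the work surface, if the arm or the gripper's body presses on something with over 40 N, if the wrist force passes 120 N, or if a joint passes its speed limit or range.

ROBOT

A 6-joint arm with a two-finger parallel gripper is mounted at the origin on the work surface. World frame = base frame: x ahead of the robot, y to its left, z up, the work surface at z = 0. Lengths are in m, angles in rad, forces in N, time in s.
With the tool pointing down it reaches from about 0.275 to 0.85 m from the base axis. Payload 19 kg.
Tool frame: the origin (TCP) lies midway between the tips of the shut fingers; the grasp point (between the pads) lies 19 mm behind it (bot.grip_depth is the z of the grasp point in the tool frame, in m); z points along the fingers, y is the direction in which the jaws open and shut (so a half turn about z gives the same grasp; the last joint's range is limited). The gripper opens to 85 mm and grips with 20 to 120 N. Pads are 22 mm wide; open, the fingers measure 114 mm over their backs; the gripper's body (76 mm by 85 mm) begins 54 mm behind the grasp point. The pads swing forward as they close: fully open they stand 13 mm farther back than shut.
Start: joints at [-1.386, 0.15, 1.437, -0, 1.554, -0.134], TCP at [0.18, -0.546, 0.231] pointing down, gripper open.
Joint ranges: [-2.8, 2.8], [-0.68, 2.1], [0.12, 2.68], [-1.39, 4.53], [0.16, 2.79], [-2.81, 2.81]. Speed limits (rad/s): [1.89, 1.89, 2.22, 3.01, 3.01, 3.01].

INTERFACE

Orientations are given as a 3x3 rotation matrix whose columns are the frame's x, y, z axes.
In Python, from cell import bot, imaging gives the robot as it stands.
- The arm moves only by the shell command python3 -m jog 'ROWS'. ROWS is JSON, a list that holds one entry, the list of rows, each a list of 7 numbers: the shift along the tool's x, y, z in m, then the turn, a rotation vector about the tool's x, y, z in degrees, then the opening, from 0 (shut) to 1 (fully open). A call has 1 to 20 rows; each row shifts and turns the pose as measured when the row begins, along the tool's axes as they then stand; what a row does not reach is not made up. A row lasts 1/8 s, in which the tool goes at most 62.5 mm and 10.7 degrees, less where a joint would pass 70% of its speed; a pose out of reach is approached as far as the arm can. A call is refused whole if a number of a shift passes 0.0625 or a number of a turn 10.7, either way. A call with a gripper value outside its range is refused whole. The fingers move at their own pace and stop on an object; the grip force is fixed at half the most. Time passes only in rows, so rows that do not move let the fingers close. It gives the time, the measured TCP pose, the force and the opening at its end, in the units of the state.
- bot.sense(): the state, without advancing time (a new reading comes with each control period).
- imaging.camera(name): name is "scene" or "side" or "wrist"; returns a dict with "image" (420x560x3 uint8, blue, green, red), "K" (3x3 intrinsics, pixels), "R" (3x3) and "t" (3): a world point X has camera coordinates R X + t; the wrist camera has in their place "tool_from_camera" (4x4, takes a point from camera to tool coordinates, whose origin is the TCP and whose axes are the flange's). Camera axes: x right, y down, z forward; pixel columns grow to the right and rows downward; lengths in m; the calibration is good to about 2 mm. A picture is of the moment at which its call begins: read the wrist's pose just before it. There is no depth.
- bot.finish_job(): hands the job in, once; it reports no verdict.
The state is a dict: "clock": time; "joint_pos": joint angles; "joint_velocities": joint speeds; "joint_torque": joint torques, N m; "eef_pos": TCP position; "tool_rot": TCP orientation; "ft_force": force on the tool from outside, world axes, zero at the start; "moment": the same for the moment, N m; "finger_gap": opening from 0.0 (shut) to 1.0 (fully open).
Only numpy, scipy, OpenCV 4.12 (cv2) and the standard library are available. Lean on these libraries where they do the work, as an engineer would, in place of code of your own. Each camera call takes 0.05 s, during which the arm holds its last target.

## Working session

There is one attempt and no reset: what is moved stays moved. The work goes in short steps, Python scripts to look and compute and a shell command to move; the robot and the scene stay as the last step left them, time stands still between calls to the robot, and variables do not carry over. Pictures are saved under pics/ and viewed, and the job is handed in when it is done.

```bash
ls; mkdir -p pics; python3 - <<'E'
from cell import bot, imaging
import cv2
s=bot.sense();print(s)
print(bot.grip_depth)
for n in ("scene","side","wrist"):
    c=imaging.camera(n);cv2.imwrite(f"pics/{n}0.png",c["image"]);print(n,{k:v for k,v in c.items() if k!="image"})
E
```

```text
pics
{'clock': 0.0, 'joint_pos': array([-1.38598897e+00,  1.50973072e-01,  1.43798872e+00,  9.90352331e-06,
        1.55375889e+00, -1.34017627e-01]), 'joint_velocities': array([-2.69118519e-04, -8.21045296e-05, -1.36057028e-03,  3.71056309e-05,
        3.49106525e-04, -4.24077453e-04]), 'joint_torque': array([-5.55997558e-04, -7.13052821e+01, -5.70869386e+01, -1.07600690e-04,
        9.03698296e-03,  6.95637391e-05]), 'eef_pos': array([ 0.18016844, -0.54581422,  0.23070387]), 'tool_rot': array([[ 9.49604455e-01,  3.13450698e-01, -1.97548686e-04],
       [ 3.13450719e-01, -9.49603819e-01,  1.11063337e-03],
       [ 1.60535820e-04, -1.11658418e-03, -9.99999364e-01]]), 'ft_force': array([-0.14592285,  0.24258073, -0.02728138]), 'moment': array([-0.00904429, -0.00880786,  0.03684831]), 'finger_gap': 0.9986256133139301}
-0.0187
scene {'K': array([[379.00216918,   0.        , 284.72764597],
       [  0.        , 379.00216918, 212.0162722 ],
       [  0.        ,   0.        ,   1.        ]]), 'R': array([[ 0.06713578,  0.99747526, -0.02314931],
       [ 0.56950791, -0.0573612 , -0.8199819
[... 302 characters left out ...]
1538424 , -0.00107284],
       [-0.11624548,  0.75114986, -0.64981603],
       [ 0.10077512, -0.64195514, -0.76009077]]), 't': array([0.54804963, 0.09987164, 1.15278281])}
wrist {'K': array([[313.92496562,   0.        , 277.26114964],
       [  0.        , 313.92496562, 203.72980428],
       [  0.        ,   0.        ,   1.        ]]), 'tool_from_camera': array([[ 5.21485858e-04, -9.50313096e-01, -3.11295274e-01,
         8.05464336e-02],
       [ 9.99999708e-01,  3.21659482e-04,  6.93259764e-04,
        -5.76972138e-04],
       [-5.58682757e-04, -3.11295544e-01,  9.50312986e-01,
        -1.42468621e-01],
       [ 0.00000000e+00,  0.00000000e+00,  0.00000000e+00,
         1.00000000e+00]])}
```

View pics/scene0.png

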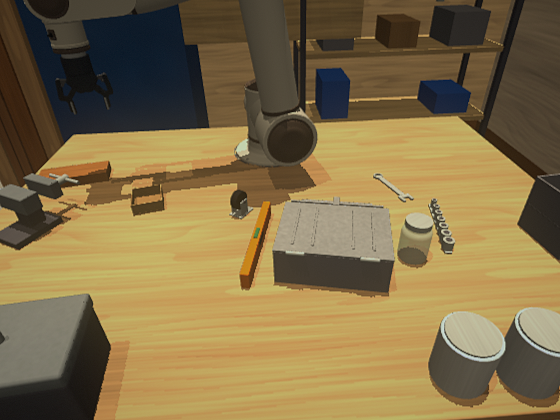

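View pics/side0.png

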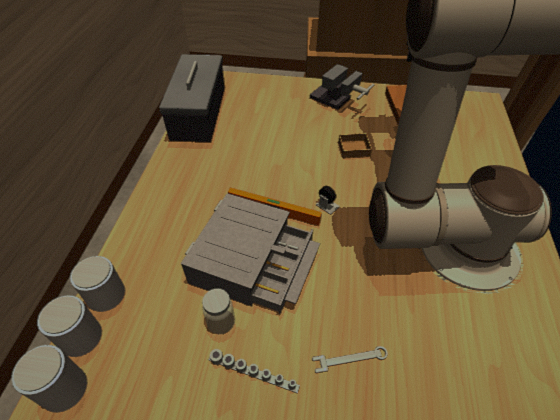

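View pics/wrist0.png

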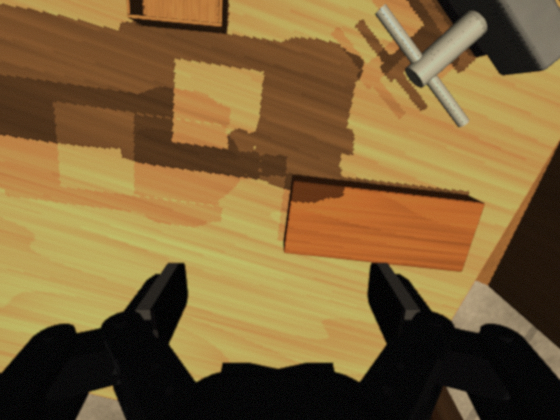

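The scene view shows the organizer at about (335,245). In the side view it is at about (245,250) with the drawer open to the right, towards the robot. I'll zoom in on both.

```bash
python3 - <<'E'
import cv2
a=cv2.imread("pics/scene0.png")[180:300,225:425];cv2.imwrite("pics/scz.png",cv2.resize(a,None,fx=4,fy=4,interpolation=cv2.INTER_CUBIC))
a=cv2.imread("pics/side0.png")[170:320,170:360];cv2.imwrite("pics/siz.png",cv2.resize(a,None,fx=4,fy=4,interpolation=cv2.INTER_CUBIC))
E
```

```text
(no output)
```

View pics/scz.png

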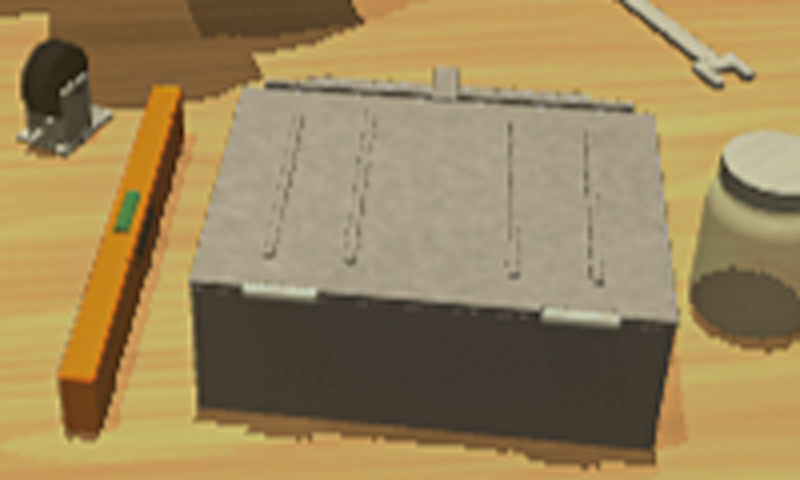

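View pics/siz.png

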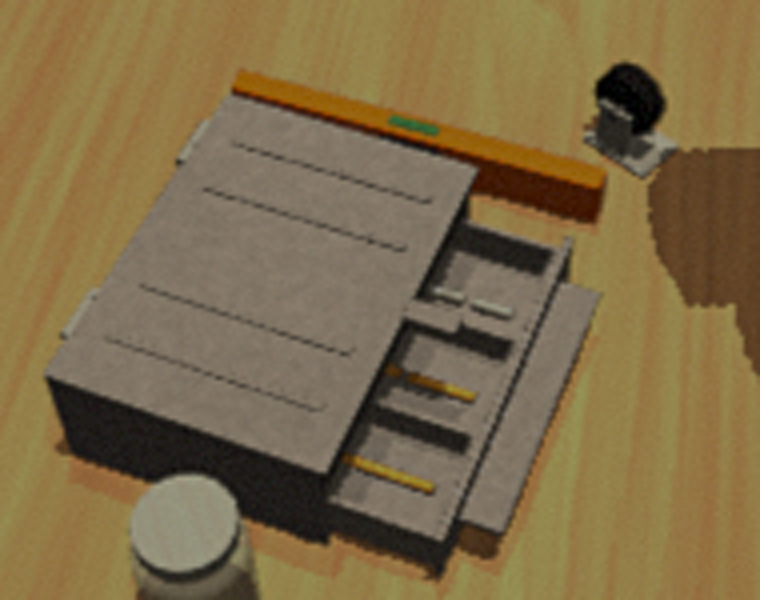

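```bash
cat > h.py <<'E'
import numpy as np
def ray(c,uv,z):
    d=c["R"].T@np.linalg.inv(c["K"])@np.array([uv[0],uv[1],1.]); o=-c["R"].T@c["t"]
    return o+d*(z-o[2])/d[2]
E
python3 - <<'E'
from cell import bot, imaging
from h import *
np.set_printoptions(precision=4,suppress=True)
sc=imaging.camera("scene");si=imaging.camera("side")
S=lambda p:(p[0]/4+225-.4,p[1]/4+180-.4)
D=lambda p:(p[0]/4+170-.4,p[1]/4+170-.4)
# order: front-right(-y), front-left, back-left, back-right
A=np.array([ray(sc,S(p),.098) for p in [(243,88),(655,115),(677,322),(192,283)]])
B=np.array([ray(si,D(p),.098) for p in [(477,172),(326,473),(48,377),(230,97)]])
for n,P in (("scene",A),("side",B)):
    print(n,P[:,:2].tolist())
    w=P[1]-P[0];w2=P[2]-P[3];d=P[3]-P[0];d2=P[2]-P[1]
    print([np.linalg.norm(v) for v in (w,w2,d,d2)],[np.degrees(np.arctan2(-v[0],v[1])) for v in(w,w2)],[np.degrees(np.arctan2(v[1],v[0])) for v in (d,d2)],P.mean(0))
print("lip",ray(si,D((600,292)),.042),ray(si,D((503,533)),.042))
print("tabend",ray(si,D((460,320)),.1),ray(si,D((447,332)),.1),"scene",ray(sc,S((435,70)),.1),ray(sc,S((459,70)),.1))
# bystanders
print("caster",ray(sc,S((60,65)),.07),ray(si,D((630,130)),.01))
print("level ends",ray(si,D((604,180)),.045),ray(si,D((238,80)),.045))
print("rail",ray(si,(298,388),0.0),ray(si,(212,358),.0),"jar",ray(si,D((185,525)),.11))
print("wrench",ray(si,(318,365),0),ray(si,(383,352),0))
E
```

```text
scene [[0.523717484979697, 0.020997823209296867], [0.5808338704174842, 0.2758693576345674], [0.7693153358049177, 0.2318995108384179], [0.714237579529168, -0.020014201219388253]]
[np.float64(0.26119299482522446), np.float64(0.25786445578852885), np.float64(0.1948843056145837), np.float64(0.19354226985821765)] [np.float64(-12.631222930403435), np.float64(-12.332929647996268)] [np.float64(-12.14831037277949), np.float64(-13.131381020055597)] [0.647  0.1272 0.098 ]
side [[0.5205202160511044, 0.025704521166518224], [0.5774790849863171, 0.2760658429730707], [0.763698359640737, 0.23552605982548425], [0.7077989074573323, -0.018175871695072288]]
[np.float64(0.2567588444574069), np.float64(0.2597872568307882), np.float64(0.19235071388616332), np.float64(0.19058093364886114)] [np.float64(-12.817010638521902), np.float64(-12.425733210859736)] [np.float64(-13.186825922821544), np.float64(-12.281616526768623)] [0.6424 0.1298 0.098 ]
lip [0.426  0.0742 0.042 ] [0.4694 0.2695 0.042 ]
tabend [0.5139 0.1539 0.1   ] [0.5208 0.1645 0.1   ] scene [0.5182 0.1477 0.1   ] [0.5198 0.1633 0.1   ]
caster [ 0.4386 -0.1029  0.07  ] [ 0.4161 -0.1115  0.01  ]
level ends [ 0.4321 -0.0264  0.045 ] [ 0.723  -0.0851  0.045 ]
rail [0.4381 0.4575 0.    ] [0.6481 0.421  0.    ] jar [0.6493 0.3288 0.11  ]
wrench [0.3981 0.3989 0.    ] [0.247  0.3441 0.    ]
```

```bash
python3 -m jog '[[[0,0,0,0,0,10.3,0],[0,0,0,0,0,10.3,0],[0,0,0,0,0,10.3,0],[0.019,-0.042,0,0,0,0,0],[0.019,-0.042,0,0,0,0,0],[0.019,-0.042,0,0,0,0,0],[0.019,-0.042,0,0,0,0,0],[0.019,-0.042,0,0,0,0,0],[0.019,-0.042,0,0,0,0,0],[0.019,-0.042,0,0,0,0,0],[0.019,-0.042,0,0,0,0,0]]]'
```

```text
clock: 1.62
eef_pos: [0.4119, -0.248, 0.2302]
tool_rot: [[0.97, -0.242, -0.0], [-0.242, -0.97, 0.002], [-0.001, -0.002, -1.0]]
ft_force: [0.5, -0.2, -0.4]
finger_gap: -0.0
```

```bash
python3 -m jog '[[[-0.01,-0.049,0,0,0,-1.4,0],[-0.01,-0.049,0,0,0,0,0],[-0.01,-0.049,0,0,0,0,0],[-0.01,-0.049,0,0,0,0,0],[-0.01,-0.049,0,0,0,0,0],[-0.01,-0.049,0,0,0,0,0],[-0.01,-0.049,0,0,0,0,0],[-0.01,-0.049,0,0,0,0,0],[-0.01,-0.049,0,0,0,0,0],[-0.01,-0.049,0,0,0,0,0],[0,0,0,0,10,0,0],[0,0,0,0,10,0,0],[0,0,0,0,0,0,0]]]'; python3 - <<'E'
from cell import bot, imaging
import cv2
print(bot.sense()["joint_pos"])
for n in ("wrist","side"):
    c=imaging.camera(n);cv2.imwrite(f"pics/{n}1.png",c["image"])
E
```

```text
clock: 3.25
eef_pos: [0.4203, 0.2719, 0.2298]
tool_rot: [[0.916, -0.212, 0.342], [-0.2, -0.977, -0.072], [0.349, -0.002, -0.937]]
ft_force: [-0.1, -0.6, 0.9]
finger_gap: -0.0
[ 0.58021727 -0.15378527  1.78515431 -0.26262592  1.26330838  2.41388889]
```

View pics/wrist1.png

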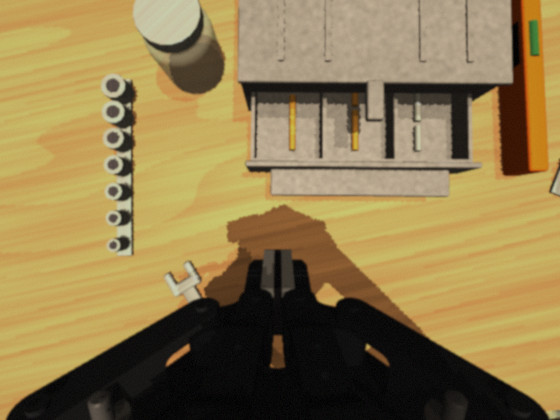

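View pics/side1.png

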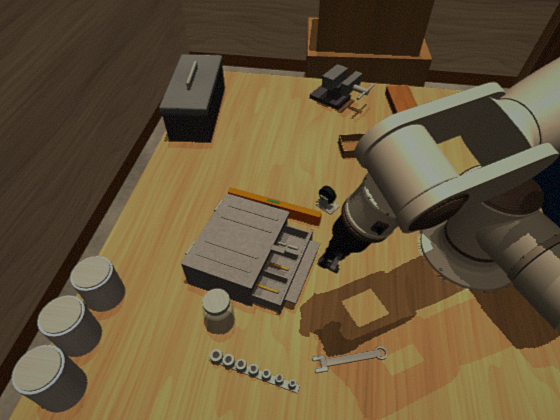

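The wrist view shows the drawer lip's front edge from (271,195) to (449,196), the lid's front edge from (240,82) to (512,82) and the tab end at (375,120). I'll cross-check the poses against these.

```bash
cat >> h.py <<'E'
def wray(c,s,uv,z):
    T=c["tool_from_camera"]; R=s["tool_rot"]
    o=s["eef_pos"]+R@T[:3,3]; d=R@T[:3,:3]@np.linalg.inv(c["K"])@np.array([uv[0],uv[1],1.])
    return o+d*(z-o[2])/d[2]
yaw=np.radians(-12.6)
e=np.array([np.cos(yaw),np.sin(yaw),0]);f=np.array([-e[1],e[0],0])
O=np.array([.647,.128,0])
def body(p): p=np.asarray(p)-O; return np.array([p@e,p@f,p[2]])
E
python3 - <<'E'
from cell import bot, imaging
from h import *
np.set_printoptions(precision=4,suppress=True)
s=bot.sense();c=imaging.camera("wrist")
for n,uv,z in [("lipL",(271,195),.042),("lipR",(449,196),.042),("lidL",(240,82),.095),("lidR",(512,82),.095),("tabL",(367,120),.095),("tabR",(383,121),.095)]:
    p=wray(c,s,uv,z);print(n,p,body(p))
print("tcp",s["eef_pos"],body(s["eef_pos"]))
E
```

```text
lipL [0.471  0.2689 0.042 ] [-0.2025  0.0991  0.042 ]
lipR [0.4275 0.0754 0.042 ] [-0.2028 -0.0992  0.042 ]
lidL [0.5799 0.2744 0.095 ] [-0.0975  0.1282  0.095 ]
lidR [0.5239 0.0198 0.095 ] [-0.0965 -0.1324  0.095 ]
tabL [0.5178 0.1637 0.095 ] [-0.1339  0.0067  0.095 ]
tabR [0.5136 0.149  0.095 ] [-0.1348 -0.0086  0.095 ]
tcp [0.4217 0.2714 0.2303] [-0.2512  0.0908  0.2303]
```

```bash
python3 -m jog '[[[-0.012,0.004,0.039,0,0,0,0],[-0.012,0.004,0.039,0,0,0,0],[-0.012,0.004,0.039,0,0,0,0],[-0.012,0.004,0.039,0,0,0,0],[0,0,0,0,0,0,0]]]'; python3 -c "
from h import *; from cell import bot
s=bot.sense();print(body(s['eef_pos']),s['joint_pos'])"
```

```text
clock: 4.03
eef_pos: [0.4323, 0.2509, 0.0643]
tool_rot: [[0.916, -0.226, 0.331], [-0.214, -0.974, -0.074], [0.339, -0.003, -0.941]]
ft_force: [0.1, -0.2, 0.8]
finger_gap: -0.003
[-0.23638389  0.07311708  0.06426898] [ 0.51952583 -0.01397212  2.01055607 -0.29415374  0.90597985  2.47388821]
```

```bash
python3 -m jog '[[[-0.0065,0.001,0.018,0,0,0,0],[-0.0065,0.001,0.018,0,0,0,0],[0,0,0,0,0,0,0],[0.014,0,0.005,0,0,0,0],[0.014,0,0.005,0,0,0,0],[0.014,0,0.005,0,0,0,0],[0,0,0,0,0,0,0]]]'; python3 -c "
from h import *; from cell import bot
s=bot.sense();print(body(s['eef_pos']),s['joint_pos'])"
```

```text
clock: 4.9
eef_pos: [0.4857, 0.2388, 0.0353]
tool_rot: [[0.913, -0.232, 0.336], [-0.221, -0.973, -0.071], [0.344, -0.009, -0.939]]
ft_force: [-0.9, -0.2, -0.6]
finger_gap: 0.003
[-0.18160345  0.07297977  0.03525661] [ 0.43872167  0.09610911  1.96631415 -0.28870152  0.8161999   2.41635682]
```

```bash
python3 -m jog '[[[-0.014,0,-0.005,0,0,0,0],[-0.004,0,0.010,0,0,0,0],[0,0,0,0,0,0,0]]]'; python3 -c "
from h import *; from cell import bot,imaging;import cv2
s=bot.sense();print(body(s['eef_pos']))
cv2.imwrite('pics/w2.png',imaging.camera('wrist')['image'])"
```

```text
clock: 5.28
eef_pos: [0.4691, 0.2427, 0.0234]
tool_rot: [[0.913, -0.232, 0.336], [-0.221, -0.973, -0.071], [0.343, -0.009, -0.939]]
ft_force: [-0.2, 0.4, -0.5]
finger_gap: -0.003
[-0.19860634  0.07311414  0.02335477]
```

View pics/w2.png

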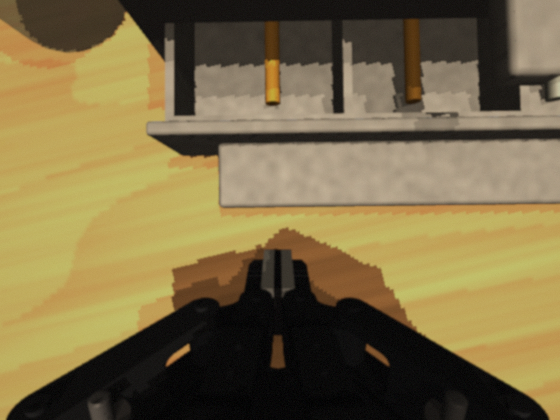

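```bash
python3 -m jog '[[[0.0095,0,0.0035,0,0,0,0],[0.0095,0,0.0035,0,0,0,0],[0.0095,0,0.0035,0,0,0,0],[0.0095,0,0.0035,0,0,0,0],[0,0,0,0,0,0,0]]]'; python3 -c "
from h import *; from cell import bot
s=bot.sense();print(body(s['eef_pos']),s['joint_pos'])"
```

```text
clock: 5.95
eef_pos: [0.5126, 0.2327, 0.0241]
tool_rot: [[0.912, -0.232, 0.337], [-0.221, -0.973, -0.071], [0.344, -0.01, -0.939]]
ft_force: [-0.7, -0.6, 0.5]
finger_gap: -0.004
[-0.15397908  0.07283922  0.02414032] [ 0.4027247   0.14909135  1.93335585 -0.28230336  0.78734838  2.38239146]
```

```bash
python3 -m jog '[[[0.006,0,0.002,0,0,0,0],[0.005,0,0.0018,0,0,0,0]]]';python3 -m jog '[[[0.005,0,0.0018,0,0,0,0]]]'; python3 -c "
from h import *; from cell import bot
s=bot.sense();print(body(s['eef_pos']))"
```

```text
clock: 6.2
eef_pos: [0.5235, 0.2299, 0.0239]
tool_rot: [[0.913, -0.232, 0.335], [-0.221, -0.973, -0.071], [0.343, -0.009, -0.939]]
ft_force: [-7.3, 2.9, 1.7]
finger_gap: -0.002
clock: 6.32
eef_pos: [0.5286, 0.2287, 0.0238]
tool_rot: [[0.913, -0.232, 0.335], [-0.221, -0.973, -0.071], [0.342, -0.009, -0.94]]
ft_force: [-13.8, 4.9, 2.5]
finger_gap: 0.002
[-0.13751035  0.07248379  0.02377805]
```

```bash
python3 -m jog '[[[0.003,0,0.001,0,0,0,0],[0,0,0,0,0,0,0]]]'; python3 -c "
from h import *; from cell import bot,imaging;import cv2
s=bot.sense();print(body(s['eef_pos']))
cv2.imwrite('pics/w3.png',imaging.camera('wrist')['image'])"
```

```text
clock: 6.58
eef_pos: [0.5286, 0.2283, 0.022]
tool_rot: [[0.916, -0.233, 0.328], [-0.222, -0.973, -0.071], [0.335, -0.007, -0.942]]
ft_force: [-2.2, 1.7, 0.7]
finger_gap: 0.002
[-0.13740591  0.07205098  0.02204008]
```

View pics/w3.png

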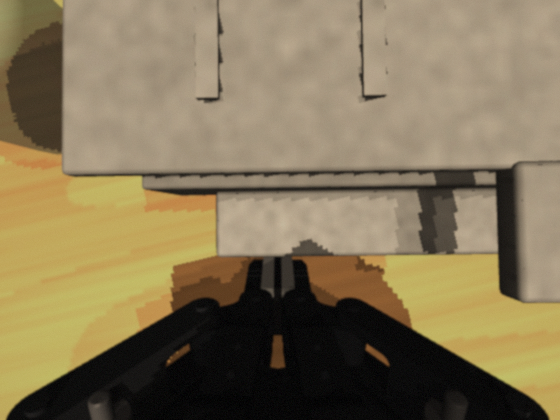

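```bash
python3 -m jog '[[[0.005,0,0.002,0,0,0,0]]]';python3 -m jog '[[[0.006,0,0.002,0,0,0,0]]]'; python3 -c "
from h import *; from cell import bot,imaging;import cv2
s=bot.sense();print(body(s['eef_pos']))
c=imaging.camera('wrist');cv2.imwrite('pics/w4.png',c['image'])
print(body(wray(c,s,(240,255),.042)),body(wray(c,s,(400,255),.042)),body(wray(c,s,(150,174),.095)),body(wray(c,s,(520,301),.1)))"
```

```text
clock: 6.75
eef_pos: [0.5305, 0.2274, 0.0202]
tool_rot: [[0.918, -0.233, 0.321], [-0.222, -0.972, -0.072], [0.329, -0.006, -0.944]]
ft_force: [-51.9, 15.8, 12.1]
finger_gap: -0.001
clock: 6.88
eef_pos: [0.5312, 0.2264, 0.0174]
tool_rot: [[0.921, -0.234, 0.31], [-0.223, -0.972, -0.072], [0.319, -0.002, -0.948]]
ft_force: [-63.4, 20.0, 16.7]
finger_gap: 0.0
[-0.13444413  0.07072979  0.01740884]
[-0.12470824  0.08746295  0.042     ] [-0.12578947  0.01837791  0.042     ] [-0.09487546  0.1044329   0.095     ] [-0.12826804  0.01139734  0.1       ]
```

View pics/w4.png

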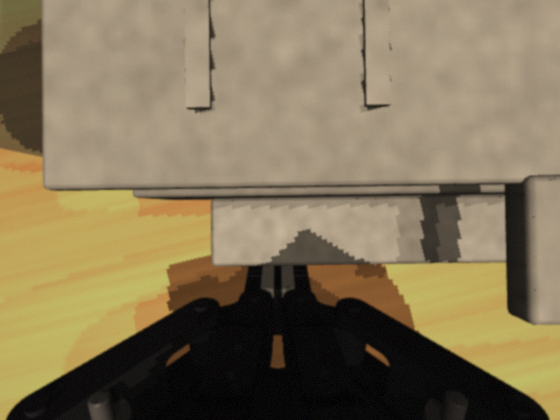

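```bash
python3 -m jog '[[[-0.005,0,-0.002,0,0,0,0],[-0.02,0,-0.007,0,0,0,0],[-0.03,0,-0.01,0,0,0,0],[-0.02,0,-0.03,0,0,0,0],[-0.01,0,-0.05,0,0,0,0.6],[-0.01,0,-0.04,0,0,0,0.6],[0,0,0,0,0,0,0.6]]]'; python3 -c "
from h import *; from cell import bot,imaging;import cv2
s=bot.sense();print(body(s['eef_pos']),s['joint_pos'])
for n in ('wrist','side'): cv2.imwrite(f'pics/{n}5.png',imaging.camera(n)['image'])
a=cv2.imread('pics/side5.png')[170:320,170:360];cv2.imwrite('pics/siz5.png',cv2.resize(a,None,fx=4,fy=4,interpolation=cv2.INTER_CUBIC))"
```

```text
clock: 7.8
eef_pos: [0.3925, 0.2584, 0.1215]
tool_rot: [[0.921, -0.233, 0.311], [-0.222, -0.972, -0.072], [0.319, -0.003, -0.948]]
ft_force: [0.5, 0.5, -0.3]
finger_gap: 0.594
[-0.27680193  0.07177146  0.12149271] [ 0.57635489 -0.12873976  1.98241084 -0.26429549  1.07331131  2.48491052]
```

View pics/wrist5.png

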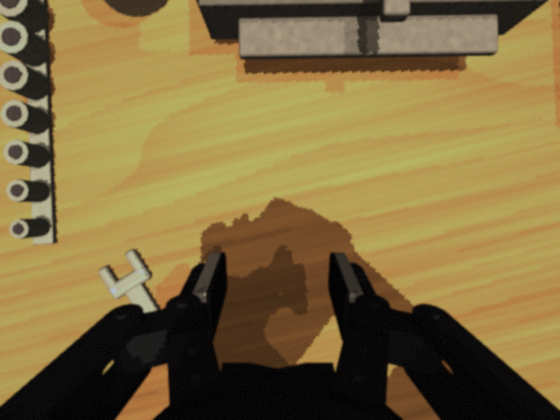

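View pics/siz5.png

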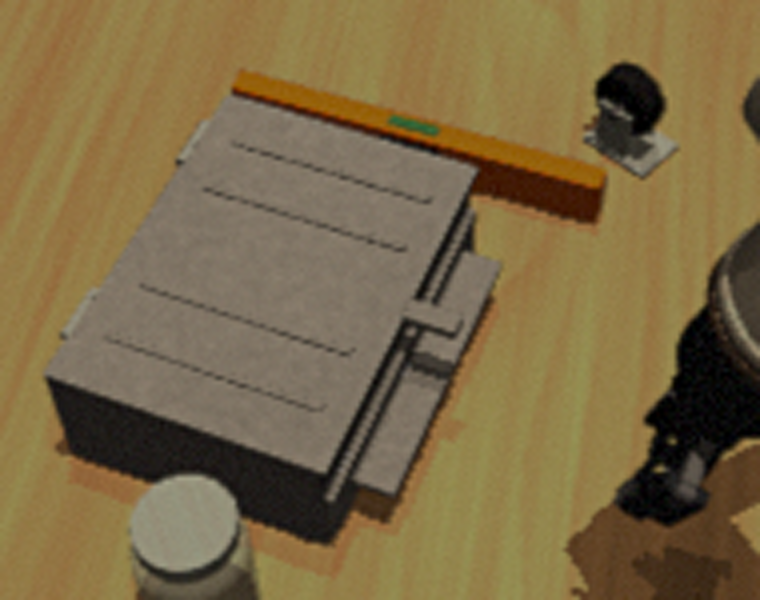

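```bash
python3 -c "
from h import *; from cell import bot,imaging
s=bot.sense();c=imaging.camera('wrist');d=imaging.camera('side')
D=lambda p:(p[0]/4+170-.4,p[1]/4+170-.4)
print(body(wray(c,s,(243,56),.042)),body(wray(c,s,(494,53),.042)),[body(ray(d,D(p),.042)) for p in((500,262),(393,522))])
print('tab side',[body(ray(d,D(p),.1)) for p in((462,318),(450,334))])
print('before',[body(ray(d,D(p),.042)) for p in((600,292),(503,533))])"
```

```text
[-0.1318144  0.0953353  0.042    ] [-0.13248841 -0.09498232  0.042     ] [array([-0.12990057, -0.10001801,  0.042     ]), array([-0.13743517,  0.11729675,  0.042     ])]
tab side [array([-0.13616772, -0.00567738,  0.1       ]), array([-0.13347217,  0.00885174,  0.1       ])]
before [array([-0.20394576, -0.10067871,  0.042     ]), array([-0.20413577,  0.09931784,  0.042     ])]
```

```bash
python3 -m jog '[[[0.007,0.024,-0.019,0,0,0,0.6],[0.007,0.024,-0.019,0,0,0,0.6],[0,0.024,0,0,0,0,0.6],[0,0,0,0,9,0,0.6],[0,0,0,0,9,0,0.6],[0,0,0,0,9,0,0.6],[0,0,0,0,0,0,0.6]]]'; python3 -c "
from h import *; from cell import bot,imaging;import cv2
np.set_printoptions(precision=4,suppress=True)
s=bot.sense();R=s['tool_rot'];print(body(s['eef_pos']),s['joint_pos'])
# wanted rotation 45 tilt, correction rotvec tool frame
from scipy.spatial.transform import Rotation as Ro
z=(e-[0,0,1])/2**.5;W=np.c_[(e+[0,0,1])/2**.5,-f,z]
print('corr deg',np.degrees(Ro.from_matrix(R.T@W).as_rotvec()))
t=O+e*-.164+[0,0,.131];print('shift',R.T@(t-s['eef_pos']))
cv2.imwrite('pics/w6.png',imaging.camera('wrist')['image'])"
```

```text
clock: 8.88
eef_pos: [0.3827, 0.168, 0.1607]
tool_rot: [[0.697, -0.22, 0.682], [-0.149, -0.975, -0.162], [0.701, 0.011, -0.713]]
ft_force: [1.0, 0.7, 0.5]
finger_gap: 0.599
[-0.2667 -0.0186  0.1607] [ 0.6503 -0.4276  2.2756 -0.7653  0.8983  2.8093]
corr deg [0.5341 0.4921 0.3753]
shift [ 0.0525 -0.0191  0.093 ]
```

View pics/w6.png

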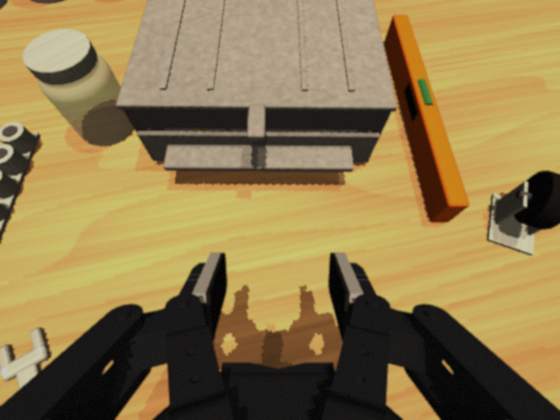

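```bash
python3 -m jog '[[[0.02,-0.004,0.01,0,0,0,0.6],[0.01,-0.004,0.02,0,0,0,0.6],[0.01,-0.004,0.02,0,0,0,0.6],[0.01,-0.004,0.02,0,0,0,0.6],[0.003,-0.003,0.015,0,0,0,0.6],[0,0,0,0,0,0,0.6]]]'; cat > st.py <<'E'
import sys
from h import *; from cell import bot,imaging;import cv2
from scipy.spatial.transform import Rotation as Ro
np.set_printoptions(precision=4,suppress=True)
def st(be,bf,bz,tilt=45,pic=None):
    s=bot.sense();R=s['tool_rot'];print('body',body(s['eef_pos']),'q',s['joint_pos'],'F',s['ft_force'],'gap',s['finger_gap'],'t',s['clock'])
    a=np.radians(tilt);u=np.array([0,0,1.])
    W=np.c_[e*np.cos(a)+u*np.sin(a),-f,e*np.sin(a)-u*np.cos(a)]
    print('tilt',np.degrees(np.arctan2(R[:,2]@e,-R[2,2])),'corr',np.degrees(Ro.from_matrix(R.T@W).as_rotvec()),'shift',R.T@(O+e*be+f*bf+u*bz-s['eef_pos']))
    if pic: 
        for n in pic: cv2.imwrite(f'pics/{n}_{s["clock"]:.2f}.png',imaging.camera(n)['image']);print(f'{n}_{s["clock"]:.2f}.png')
if __name__=="__main__":
    a=sys.argv; st(*[float(v) for v in a[1:5]],pic=a[5:])
E
python3 st.py -.114 0 .081 45 wrist
```

```text
clock: 9.68
eef_pos: [0.4896, 0.1637, 0.1354]
tool_rot: [[0.7, -0.254, 0.668], [-0.194, -0.967, -0.164], [0.687, -0.014, -0.726]]
ft_force: [-0.1, -0.5, -0.7]
finger_gap: 0.596
body [-0.1614  0.0005  0.1354] q [ 0.4471 -0.1919  2.1637 -0.7581  0.6885  2.7616] F [-0.0598 -0.4715 -0.6689] gap 0.596150112136147 t 9.675
tilt 43.42655940075145 corr [ 0.8752  1.5578 -2.0726] shift [-0.003  -0.0004  0.0721]
wrist_9.68.png
```

View pics/wrist_9.68.png

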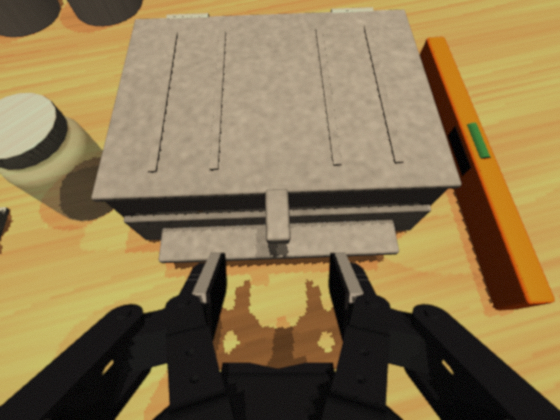

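```bash
python3 -c "
from h import *; from cell import bot,imaging
s=bot.sense();c=imaging.camera('wrist')
for n,p,z in(('lip',(165,262),.042),('lip',(397,254),.042),('tabL',(267,241),.1),('tabR',(289,241),.1),('lid',(97,197),.098),('lid',(459,186),.098)):print(n,body(wray(c,s,p,z)))"
python3 -m jog '[[[-0.001,0,0.014,0.9,1.5,-2,0.6],[-0.001,0,0.014,0,0,0,0.6],[-0.001,0,0.014,0,0,0,0.6],[0,0,0.014,0,0,0,0.6],[0,0,0,0,0,0,0.6]]]';python3 st.py -.114 0 .081 45 wrist
```

```text
lip [-0.13112608  0.09375459  0.042     ]
lip [-0.13182282 -0.09678064  0.042     ]
tabL [-0.13600401  0.00767438  0.1       ]
tabR [-0.13656876 -0.00655486  0.1       ]
lid [-0.09814257  0.12665838  0.098     ]
lid [-0.10014154 -0.12819846  0.098     ]
clock: 10.4
eef_pos: [0.5281, 0.153, 0.0981]
tool_rot: [[0.694, -0.216, 0.687], [-0.158, -0.976, -0.147], [0.703, -0.006, -0.712]]
ft_force: [0.1, 0.9, 0.4]
finger_gap: 0.599
body [-0.1214 -0.0016  0.0981] q [ 0.3679 -0.0846  2.1743 -0.867   0.5287  2.8095] F [0.1416 0.9069 0.3747] gap 0.5990860582850102 t 10.4
tilt 44.629756332160504 corr [-0.3445  0.3708 -0.1712] shift [-0.0067 -0.0014  0.0174]
wrist_10.40.png
```

```bash
python3 -m jog '[[[-0.003,0,0,0,-5,0,0.6],[-0.003,-0.001,0.007,0,0,0,0.6],[-0.001,0,0.007,0,0,0,0.6],[0,0,0.003,0,0,0,0.6],[0,0,0,0,0,0,0.6]]]';python3 st.py -.114 0 .081 40 wrist
```

```text
clock: 11.08
eef_pos: [0.5334, 0.1527, 0.0793]
tool_rot: [[0.75, -0.217, 0.625], [-0.17, -0.976, -0.134], [0.64, -0.006, -0.769]]
ft_force: [0.2, 0.1, 0.2]
finger_gap: 0.598
body [-0.1162 -0.0006  0.0793] q [ 0.3332 -0.0411  2.135  -0.7012  0.5397  2.6427] F [0.1909 0.0958 0.219 ] gap 0.5975925586011839 t 11.075
tilt 39.7640199122794 corr [-0.3015  0.2364 -0.157 ] shift [ 0.0028 -0.0006  0.0002]
wrist_11.07.png
```

```bash
python3 -m jog '[[[0,0,0,0,0,0,0],[0,0,0,0,0,0,0],[0,0,0,0,0,0,0],[0,0,0,0,0,0,0]]]';python3 st.py -.114 0 .081 40 wrist
```

```text
clock: 11.62
eef_pos: [0.5332, 0.1532, 0.0799]
tool_rot: [[0.749, -0.216, 0.626], [-0.17, -0.976, -0.134], [0.64, -0.006, -0.768]]
ft_force: [0.7, 0.3, -0.8]
finger_gap: 0.169
body [-0.1165 -0.0002  0.0799] q [ 0.3341 -0.0423  2.1354 -0.7016  0.5397  2.6435] F [ 0.693   0.2751 -0.8224] gap 0.1689534822367729 t 11.625
tilt 39.817354814403274 corr [-0.3511  0.1831 -0.157 ] shift [ 0.0026 -0.0002  0.0007]
wrist_11.62.png
```

View pics/wrist_11.07.png

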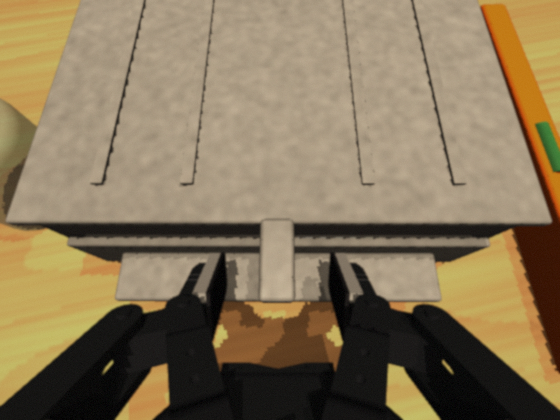

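```bash
cat > lid.py <<'E'
from st import *
def lid():
    s=bot.sense();R=s['tool_rot'];b=body(s['eef_pos'])
    r=np.array([b[0]-.095,b[2]-.092]); 
    g=body(s['eef_pos']+R[:,2]*bot.grip_depth);rg=np.array([g[0]-.095,g[2]-.092])
    print('tcp angle',np.degrees(np.arctan2(r[1],-r[0]))+3.27,'radius',np.hypot(*r),'(start .2118)','grip pt angle',np.degrees(np.arctan2(rg[1],-rg[0])),np.hypot(*rg))
if __name__=="__main__":
    st(0,0,0,40,pic=sys.argv[1:]); lid()
E
python3 lid.py
python3 -m jog '[[[0.0069,0,-0.0087,0,-3,0,0],[0.0069,0,-0.0087,0,-3,0,0],[0.0069,0,-0.0087,0,-3,0,0]]]';python3 lid.py wrist side
```

```text
body [-0.1165 -0.0003  0.0799] q [ 0.334  -0.0424  2.1353 -0.7016  0.5396  2.6435] F [-0.9067  1.4038 -1.291 ] gap 0.17311483122636803 t 11.675
tilt 39.81876651011444 corr [-0.35    0.1817 -0.162 ] shift [0.0383 0.0004 0.1359]
tcp angle -0.010322440313316417 radius 0.21182036645160762 (start .2118) grip pt angle 0.5748944006127313 0.22345908584896043
clock: 12.05
eef_pos: [0.5339, 0.1533, 0.1136]
tool_rot: [[0.84, -0.214, 0.498], [-0.188, -0.977, -0.103], [0.508, -0.007, -0.861]]
ft_force: [9.6, -9.6, -2.2]
finger_gap: 0.173
body [-0.1159 -0.      0.1136] q [ 0.2783 -0.0629  2.0029 -0.353   0.7515  2.2709] F [ 9.5679 -9.5897 -2.156 ] gap 0.17327180323504057 t 12.05
tilt 30.552784986546346 corr [-0.4484  9.4471 -0.0265] shift [0.0421 0.0012 0.1567]
wrist_12.05.png
side_12.05.png
tcp angle 9.289891795110268 radius 0.21179838364931836 (start .2118) grip pt angle 9.873705980616002 0.2234451379089965
```

Tracking the arc very well (9.3°, radius unchanged), so I'll continue.

```bash
python3 -m jog '[[[0.0069,0,-0.0087,0,-3,0,0],[0.0069,0,-0.0087,0,-3,0,0],[0.0069,0,-0.0087,0,-3,0,0],[0.0069,0,-0.0087,0,-3,0,0],[0.0069,0,-0.0087,0,-3,0,0]]]';python3 lid.py wrist side
```

```text
clock: 12.78
eef_pos: [0.5471, 0.15, 0.1696]
tool_rot: [[0.942, -0.214, 0.257], [-0.209, -0.977, -0.048], [0.261, -0.008, -0.965]]
ft_force: [5.7, 0.5, -3.4]
finger_gap: 0.17
body [-0.1023 -0.0003  0.1696] q [ 0.1861  0.0163  1.7313 -0.1042  1.1492  2.0051] F [ 5.6622  0.4968 -3.3912] gap 0.17010470012650203 t 12.775
tilt 15.12538858163411 corr [-0.5179 24.8741 -0.0232] shift [0.0545 0.0015 0.1904]
wrist_12.78.png
side_12.78.png
tcp angle 24.934842940158894 radius 0.2117537485917921 (start .2118) grip pt angle 25.506308112417795 0.2234600131517384
```

```bash
python3 -c "
import cv2,glob
p=sorted(glob.glob('pics/side_*.png'))[-1];w=sorted(glob.glob('pics/wrist_1*.png'))[-1];print(p,w)
a=cv2.imread(p)[150:320,170:370];cv2.imwrite('pics/v1.png',cv2.hconcat([cv2.resize(a,(400,340)),cv2.resize(cv2.imread(w),(400,340))]))"
```

```text
pics/side_12.78.png pics/wrist_12.78.png
```

View pics/v1.png

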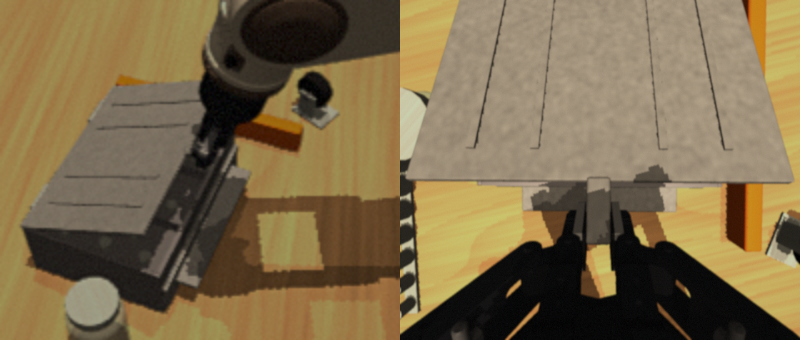

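The lid is rising with the tab in the jaws and the drawer is still in. About 20° to go.

```bash
python3 -m jog '[[[0.0069,0,-0.0087,0,-3,0,0],[0.0069,0,-0.0087,0,-3,0,0],[0.0069,0,-0.0087,0,-3,0,0],[0.0069,0,-0.0087,0,-3,0,0],[0.0069,0,-0.0087,0,-3,0,0],[0.0069,0,-0.0087,0,-3,0,0]]]';python3 lid.py wrist side
```

```text
clock: 13.62
eef_pos: [0.5805, 0.1424, 0.2276]
tool_rot: [[0.975, -0.216, -0.054], [-0.215, -0.976, 0.02], [-0.057, -0.008, -0.998]]
ft_force: [1.3, 2.2, 0.1]
finger_gap: 0.169
body [-0.068  -0.0004  0.2276] q [0.0978 0.2316 1.35   0.0255 1.6119 1.8861] F [1.2888 2.2335 0.0749] gap 0.1690917441305095 t 13.625
tilt -3.2865895595879886 corr [-0.5027 43.2856 -0.0076] shift [0.081  0.0016 0.2233]
wrist_13.62.png
side_13.62.png
tcp angle 43.166251635968 radius 0.21191191054574696 (start .2118) grip pt angle 43.74705810195176 0.2235629103378636
```

```bash
python3 -m jog '[[[0.0041,0,-0.0052,0,-1.8,0,0],[0,0,0,0,0,0,0],[0,0,0,0,0,0,0]]]';python3 lid.py wrist side scene; ls -t pics | head -3;  python3 -c "
import cv2,glob
L=[sorted(glob.glob(f'pics/{n}_1*.png'))[-1] for n in ('side','scene','wrist')]
a,b,c=[cv2.imread(p) for p in L]
cv2.imwrite('pics/v2a.png',cv2.resize(a[130:320,150:390],None,fx=3,fy=3,interpolation=cv2.INTER_CUBIC));cv2.imwrite('pics/v2b.png',cv2.resize(b[130:310,200:460],None,fx=3,fy=3,interpolation=cv2.INTER_CUBIC));cv2.imwrite('pics/v2c.png',c)"
```

```text
clock: 14.1
eef_pos: [0.5849, 0.1415, 0.2328]
tool_rot: [[0.972, -0.217, -0.086], [-0.215, -0.976, 0.027], [-0.09, -0.008, -0.996]]
ft_force: [-3.3, 1.3, 3.4]
finger_gap: 0.171
body [-0.0635 -0.0004  0.2328] q [0.0905 0.259  1.3073 0.0349 1.6587 1.8812] F [-3.3473  1.2775  3.4166] gap 0.17075486862474124 t 14.1
tilt -5.157507032535611 corr [-0.463  45.1568 -0.0629] shift [0.0842 0.0015 0.2262]
wrist_14.10.png
side_14.10.png
scene_14.10.png
tcp angle 44.906382617839455 radius 0.21202629312451635 (start .2118) grip pt angle 45.490962444527106 0.22365085401065102
scene_14.10.png
side_14.10.png
wrist_14.10.png
```

View pics/v2a.png

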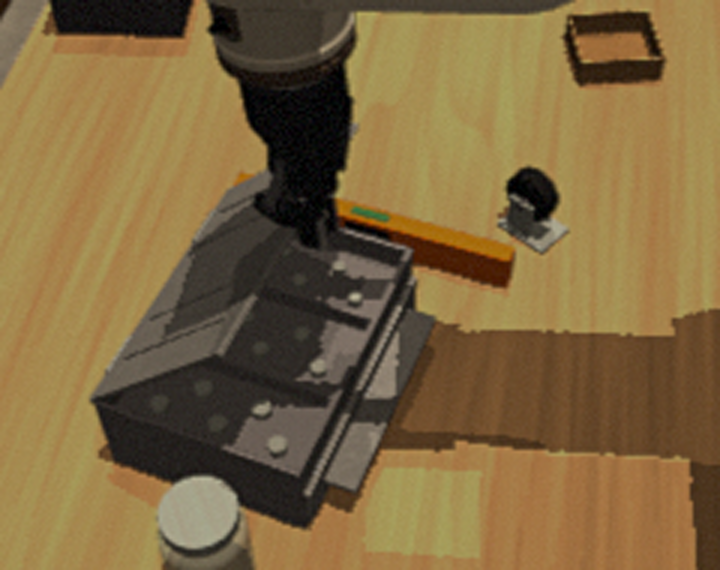

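View pics/v2b.png

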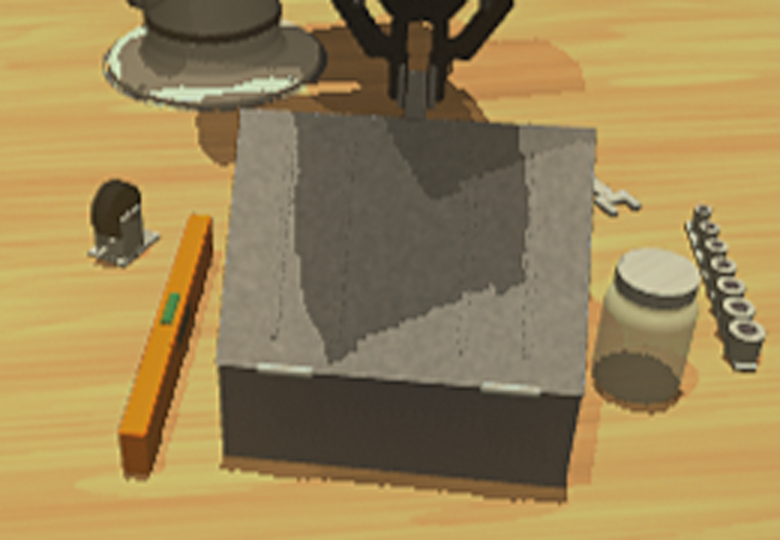

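View pics/v2c.png

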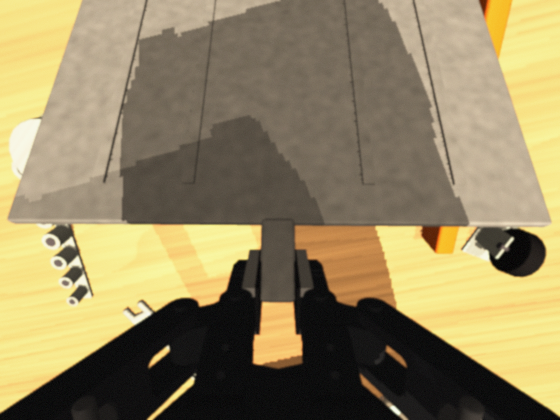

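The lid edge (row 222) and tab end (row 300) sit at the same wrist-view pixels as before lifting. The tab therefore hasn't slipped, and the tool's 45.0° tilt change is the lid angle. The side view shows the drawer lip corner still at about (294,235), and the things around it look undisturbed. Handing in.

```bash
python3 -c "
from cell import bot
print(bot.finish_job()); s=bot.sense();print(s['clock'],s['finger_gap'],s['ft_force'])"
```

```text
the job is handed in; nothing more can be done
None
the job is handed in; nothing more can be done
```

The drawer is pushed home, and the lid is held open at 45° with its tab still in the gripper. I handed the job in at about 14 s.

- **Drawer:** I pushed it shut with the closed fingertips on the left part of its lip. The force rose to 8–15 N and then met a stiff stop, where it peaked at about 68 N at the wrist for a moment. That was harder than needed and came only from the fingertips, below the 120 N wrist limit. I never read the drawer joint or heard the click. Afterwards the lip edge measured 131–132 mm in front of the organizer's origin (131 when home), and it was in the same place once the lid was up.
- **Lid:** I gripped it by the tab and swung it about its hinge. The tool turned 45.0° and its position along the arc gave 44.9°; the tab showed no slip in the jaws. The grip point measured 45.5°, because I hold the tab slightly above its centre line and nearer its end.
- **Surroundings:** The jar, level, caster, socket rail and wrench look unmoved in the last pictures. I checked these by eye only.
- **Checks that disagreed:** An earlier picture put the lip only about 2 mm behind the tab end, where 5 mm means home. A closer wrist view gave 4.8 mm. One lip corner read from the side view came out 6 mm off, which I put down to a badly picked pixel.
- **Joint limit:** The last joint came right up to its 2.81 rad limit twice (2.8095 at most) while I approached the tab, but no reading went past it. It ended at 1.88 rad.

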